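# Space the sample saddles on the fume-cupboard rail

### The job

Space the blocks on the aluminium rail with the blue spacer: press it down onto the rail between the fixed black end block and the first grey saddle so that it pushes that saddle out to one spacer width, then step it to the gap between the two grey saddles and press it down there, pushing the second saddle out without closing the first gap. Finally lift the spacer out and stand it upright on the bench, off the rail.

Things in the scene. Friction and masses are not known exactly. Their poses are not given: they have to be found in the camera images.
- blue_spacer_mid (a point): Blue loose spacer standing on the bench: 36 mm along its y (which must lie along the row), 40 mm along x, 120 tall, 0.13-0.25 kg. Point: its centre, 60 mm up. Its y faces taper in the lowest 14 mm to a 20 mm wide foot. Centre 76 mm above the bench when it stands on the rail. Grip its top 45 mm to clear the blocks. Lower it with a y face 1 to 4 mm off the end of the block not to be moved. Not the 20 mm orange one.
- end_block (a point): Fixed black block with steel lid. Point: centre of its top, 74 mm above the bench (lid 5 mm more). Its y runs along the rail towards the saddles, z up. Block: 80 mm along y, 50 deep; ends upright from the rail's top (16 mm above the bench) to 42 mm, then sloping in 20 mm each to the 40 mm long top, so gaps have V mouths. Rail: 56 x 360 mm, fixed, place and yaw vary.
- first_block (a point): First grey saddle (yellow lid), next to the end block: same shape, point and axes. Slides only along the rail with about 2 N friction and stays where left. Gap = distance of the points along y minus 80 mm; 22 to 27 mm at the start. Set correctly its point is 116 mm along y from the end block's.
- second_block (a point): Second grey saddle (green lid), beyond the first: same shape, point, axes and sliding. Its gap to the first is 34 to 45 mm at the start, but only some 15 to 31 mm once the first has been pushed out, so it must be pushed out in turn. Set correctly its point is 116 mm along y from the first saddle's.
Things that resemble listed ones, but are neither listed nor needed, are in the scene too. Several things look just like the part that bears blue_spacer_mid: the one meant starts nearest to the robot's base.

How it is judged:
By the outcome, as a careful person would: the job done as asked, in the order asked, and still so for the second after the job is handed in, with the robot touching nothing.
It also fails if it takes over 64 s, if anything falls off the work surface, if the arm or the gripper's body presses on something with over 40 N, if the wrist force passes 120 N, or if a joint passes its speed limit or range.

### The arm

A 6-joint arm with a two-finger parallel gripper is mounted at the origin on the work surface. World frame = base frame: x ahead of the robot, y to its left, z up, the work surface at z = 0. Lengths are in mm, angles in rad, forces in N, time in s.
With the tool pointing down it reaches from about 275 to 750 mm from the base axis. Payload 10.2 kg.
Tool frame: the origin (TCP) lies between the finger pads; the fingertips stand 17 mm ahead of it and the grasp point (between the pads) lies 2 mm behind it; y points along the fingers, x is the direction in which the jaws open and shut, and the axes are right-handed (so a half turn about y gives the same grasp; the last joint's range is limited). The gripper opens to 85 mm and grips with 20 to 120 N. Pads are 22 mm wide; open, the fingers measure 114 mm over their backs; the gripper's body (76 mm by 85 mm) begins 54 mm behind the grasp point. The pads swing forward as they close: fully open they stand 13 mm farther back than shut.
Start: joints at [0.897, 0.313, 1.498, -0, 1.331, -0.223], TCP at [228.748, 472.552, 225.894] pointing down, gripper open.
Joint ranges: [-2.94, 2.94], [-0.97, 2.17], [0.19, 2.56], [-1.23, 4.37], [0.02, 3.11], [-2.88, 2.88]. Speed limits (rad/s): [2.39, 2.39, 3.01, 3.14, 3.14, 3.14].

### API

Orientations are given as a unit quaternion [w, x, y, z].
In Python, from rig import ctrl gives the robot as it stands.
- The arm moves only by the tool jog_arm, never from a script. Its argument "targets" is a list of rows, each an object with "offset": the shift along the tool's x, y, z in m, a list of three; "yaw": the turn about the tool's y in rad. In form: [{"offset": [dx, dy, dz], "yaw": yaw}, ...]. A call has 1 to 12 rows; each row is the pose to reach, as a shift and turn from the pose measured when the call began, along the tool's axes at that moment; what a row does not reach only later rows make up. A row lasts 1/12 s, in which the tool goes at most 41.7 mm and 7.16 degrees, less where a joint would pass 70% of its speed; a pose out of reach is approached as far as the arm can. A call with a gripper value outside its range is refused whole. "fingers" is the finger opening in m, from 0 to 0.0854, set as the call begins (left out, the last holds). The fingers move at their own pace and stop on an object; "grip_force" is the grip in N (left out, the last holds). Time passes only in rows, so rows that repeat a pose let the fingers close. It gives the time, the measured TCP pose, the force and the opening at its end, in the units of the state.
- ctrl.sense(): the state, without advancing time (a new reading comes with each control period).
- ctrl.capture(name): name is "scene" or "top" or "wrist"; returns a dict with "img" (400x640x3 uint8, red, green, blue), "intrinsics" (3x3 intrinsics, pixels), "T" (4x4, takes a point from camera to world coordinates); the wrist camera has in their place "mount" (4x4, takes a point from camera to tool coordinates, whose origin is the TCP and whose axes are the tool frame's). Camera axes: x right, y up, looking along -z (the intrinsics and any distortion apply to the point x, -y, -z); pixel columns grow to the right and rows downward; lengths in mm; the calibration is good to about 2 mm. A picture is of the moment at which its call begins: read the wrist's pose just before it. There is no depth.
- ctrl.finish_job(): hands the job in, once; it reports no verdict.
Trained networks look in the newest picture that a camera, given by its name, has taken for a name from the list of things; names that differ only in an ending like _2 or _b are one class to them, and where a whole thing is asked for, a point or a joint stands for the part that bears it (a point fixed in the world has none). Each returns a list of dicts, best first, with "score" (0 to 1); they miss things now and then, are a little off and sometimes report something else, mostly with a low value. They report only what shows in the picture. A call takes as long as a camera call. They do not tell look-alikes from the thing itself.
- ctrl.boxes_of(camera, target): "box" ([left, top, right, bottom] in pixels, round what is visible of it).
- ctrl.regions_of(camera, target): "region" (400x640 bool, what is visible of it) and "box" ([left, top, right, bottom] in pixels, round what is visible of it).
The state is a dict: "time_s": time; "joints": joint angles; "dq": joint speeds; "tau": joint torques, N m; "eef_pos": TCP position; "ee_rot": TCP orientation; "force": force on the tool from outside, world axes, zero at the start; "wrist_torque": the same for the moment, N m; "grip_width": opening from 0.0 (shut) to 1.0 (fully open).
Only numpy, scipy, OpenCV 4.12 (cv2) and the standard library are available. Lean on these libraries where they do the work, as an engineer would, in place of code of your own. Each camera call takes 0.05 s, during which the arm holds its last target.

## Working session

There is one attempt and no reset: what is moved stays moved. The work goes in short steps, Python scripts to look and compute and a tool call to move; the robot and the scene stay as the last step left them, time stands still between calls to the robot, and variables do not carry over. Pictures are saved under pics/ and viewed, and the job is handed in when it is done.

Besides the shell and the picture viewer there is one more tool, called as a command line: name --argument value ..., lists and objects as JSON in quotes. jog_arm: Moves the arm, as the interface text tells. Its arguments: {"type":"object","properties":{"targets":{"type":"array"},"fingers":{"type":"number"},"grip_force":{"type":"number"}},"required":["targets"]}

```bash
ls; mkdir -p pics; cat > h.py <<'E'
import numpy as np, cv2
from rig import ctrl
def save(img,name,crop=None,s=1):
    if crop: l,t,r,b=crop; img=img[t:b,l:r]
    if s!=1: img=cv2.resize(img,None,fx=s,fy=s,interpolation=cv2.INTER_CUBIC)
    cv2.imwrite('pics/'+name,img[:,:,::-1])
def ray(c,u,v):
    K=np.array(c['intrinsics']);T=np.array(c['T'])
    d=np.linalg.inv(K)@[u,v,1]; d=np.array([d[0],-d[1],-d[2]])
    return T[:3,3],T[:3,:3]@d
def atz(c,u,v,z):
    o,d=ray(c,u,v); return o+d*(z-o[2])/d[2]
def proj(c,p):
    K=np.array(c['intrinsics']);T=np.array(c['T'])
    q=T[:3,:3].T@(np.array(p)-T[:3,3]); q=K@[q[0],-q[1],-q[2]]; return q[:2]/q[2]
E
python3 - <<'E'
from h import *
print({k:np.round(v,3) for k,v in ctrl.sense().items()})
for n in ['top','scene']:
    c=ctrl.capture(n); save(c['img'],n+'0.png'); print(c.keys(),np.round(c['intrinsics'],1).tolist(),np.round(c['T'],3).tolist())
    for t in ['blue_spacer_mid','end_block','first_block','second_block']:
        print(n,t,[(np.round(b['box'],1).tolist(),round(float(b['score']),2)) for b in ctrl.boxes_of(n,t)])
E
```

```text
pics
{'time_s': np.float64(0.0), 'joints': array([ 0.897,  0.313,  1.498, -0.   ,  1.331, -0.223]), 'dq': array([-0.   ,  0.002,  0.001, -0.001,  0.   , -0.   ]), 'tau': array([ 1.0000e-03, -4.1227e+01, -2.5975e+01, -0.0000e+00,  4.0000e-03,
       -0.0000e+00]), 'eef_pos': array([228.559, 472.353, 225.34 ]), 'ee_rot': array([-0.599,  0.599,  0.375, -0.376]), 'force': array([-0.168,  0.741,  1.095]), 'wrist_torque': array([-0.007,  0.012,  0.041]), 'grip_width': np.float64(1.002)}
dict_keys(['img', 'intrinsics', 'T']) [[374.5, 0.0, 316.6], [0.0, 374.5, 199.9], [0.0, 0.0, 1.0]] [[0.025, 0.989, -0.149, 434.054], [-0.999, 0.029, 0.022, 76.147], [0.026, 0.148, 0.989, 907.908], [0.0, 0.0, 0.0, 1.0]]
top blue_spacer_mid [([165.6, 152.6, 199.9, 179.6], 0.95), ([223.8, 169.8, 247.2, 194.2], 0.9), ([201.9, 136.9, 235.5, 163.6], 0.85)]
top end_block [([298.2, 207.5, 444.9, 249.5], 0.58), ([222.0, 166.4, 248.1, 196.1], 0.16)]
top first_block [([364.9, 215.9, 400.7, 242.8], 0.72)]
top second_block [([317.3, 209.4, 351.7, 233.3], 0.71)]
dict_keys(['img', 'intrinsics', 'T']) [[364.6, 0.0, 327.4], [0.0, 364.6, 194.4], [0.0, 0.0, 1.0]] [[-0.253, -0.561, 0.789, 1162.134], [0.967, -0.135, 0.214, 223.693], [-0.013, 0.817, 0.576, 501.257], [0.0, 0.0, 0.0, 1.0]]
scene blue_spacer_mid [([419.6, 216.3, 463.5, 282.8], 0.82), ([470.0, 202.6, 506.8, 269.9], 0.82), ([402.6, 186.5, 427.4, 248.0], 0.8)]
scene end_block [([210.8, 154.0, 358.5, 217.4], 0.9), ([401.8, 183.7, 428.7, 248.8], 0.28)]
scene first_block []
scene second_block [([291.4, 164.2, 335.8, 206.5], 0.58)]
```

View pics/top0.png

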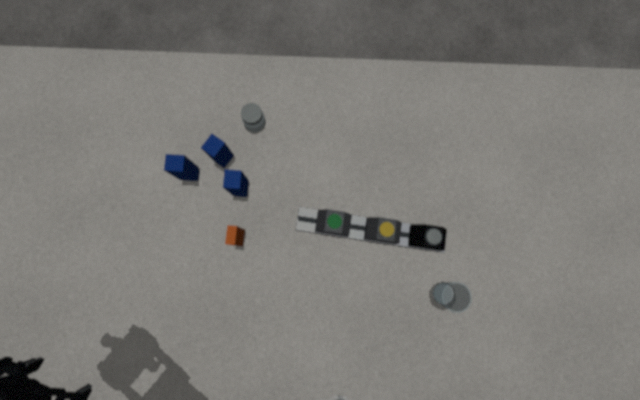

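View pics/scene0.png

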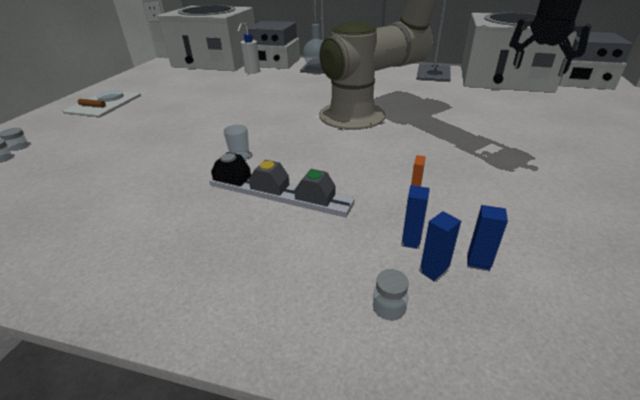

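```bash
python3 - <<'E'
from h import *
from scipy.spatial.transform import Rotation as R
s=ctrl.sense();q=np.array(s['ee_rot']);print(R.from_quat(q,scalar_first=True).as_matrix().round(3))
c=ctrl.capture('wrist');print(c['mount'],c['intrinsics']);save(c['img'],'w0.png')
c=ctrl.capture('top');save(c['img'],'top0z.png',(280,190,460,260),4)
save(c['img'],'top0b.png',(150,110,330,220),4)
for n,b in [('a',(182,166)),('b',(235,182)),('c',(218,150))]:
    print(n,atz(c,*b,60).round(0))
E
```

```text
[[ 0.436 -0.    -0.9  ]
 [ 0.9   -0.     0.436]
 [-0.    -1.     0.   ]]
[[ 9.99999840e-01 -5.03350771e-05 -5.64219341e-04  5.92060444e-02]
 [-5.29064565e-04  2.72909160e-01 -9.62039661e-01 -1.48408661e+02]
 [ 2.02404967e-04  9.62039806e-01  2.72909090e-01  6.94010389e+01]
 [ 0.00000000e+00  0.00000000e+00  0.00000000e+00  1.00000000e+00]] [[302.17464968   0.         313.1207763 ]
 [  0.         302.17464968 197.4672501 ]
 [  0.           0.           1.        ]]
a [631. 369.  60.]
b [598. 245.  60.]
c [672. 289.  60.]
```

View pics/top0z.png

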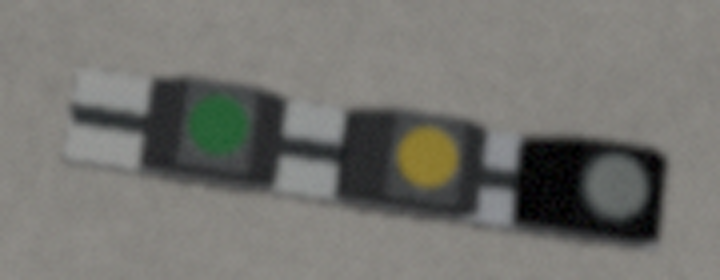

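View pics/top0b.png

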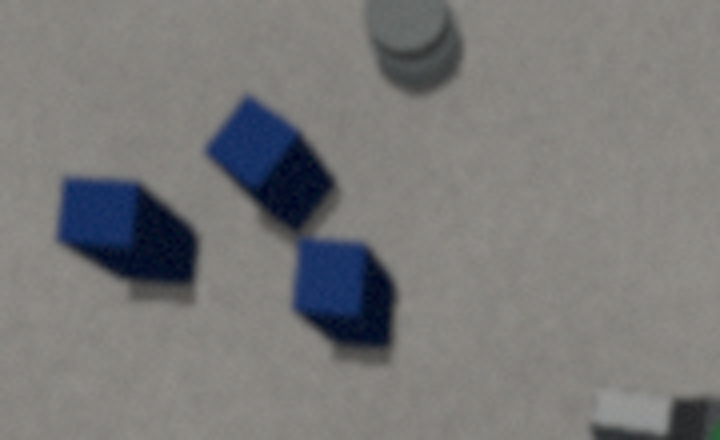

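View pics/w0.png

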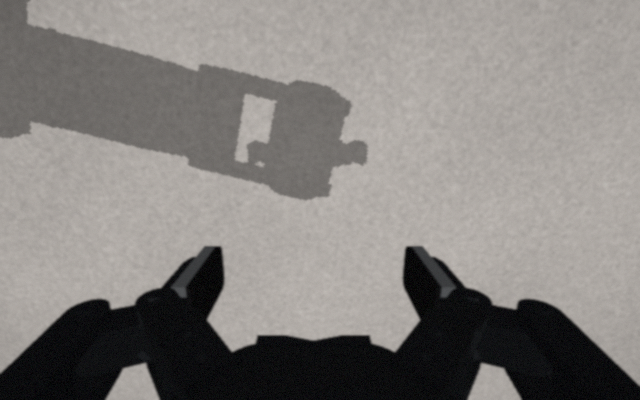

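```bash
python3 - <<'E'
from h import *
c=ctrl.capture('top')
for n,p,z in [('end lid',(280+615/4,190+187/4),79),('first lid',(280+429/4,190+157/4),79),('second lid',(280+218/4,190+124/4),79),
  ('rail L top',(280+78/4,190+70/4),16),('rail L bot',(280+65/4,190+162/4),16)]:
    print(n,atz(c,*p,z).round(1))
P=[atz(c,150+x/4,110+y/4,120) for x,y in [(300,238),(367,243),(360,318),(295,310)]]
print(np.round(P,1),np.mean(P,0).round(1))
for i in range(4):
    d=P[(i+1)%4]-P[i]; print(np.linalg.norm(d).round(1),np.degrees(np.arctan2(d[1],d[0])).round(1))
E
```

```text
end lid [ 483.5 -205.    79. ]
first lid [ 497.3 -101.1   79. ]
second lid [512.4  16.6  79. ]
rail L top [548.5  96.8  16. ]
rail L bot [493.2 102.7  16. ]
[[612.6 256.3 120. ]
 [611.  220.5 120. ]
 [570.1 221.9 120. ]
 [573.4 256.5 120. ]] [591.8 238.8 120. ]
35.8 -92.6
40.9 177.9
34.7 84.6
39.2 -0.4
```

```bash
cat >> h.py <<'E'
from scipy.spatial.transform import Rotation as Rot
def pose():
    s=ctrl.sense(); return np.array(s['eef_pos']),Rot.from_quat(np.array(s['ee_rot']),scalar_first=True).as_matrix(),s
def off(target,ang=None):
    p,R,s=pose(); cur=np.degrees(np.arctan2(R[1,0],R[0,0]))
    print('offset',np.round(R.T@(np.array(target)-p)/1000,4),'yaw',None if ang is None else round(float(-np.radians(ang-cur)),4),'cur',p.round(2),cur.round(2),R[:,1].round(4))
def wcap():
    p,R,s=pose(); c=ctrl.capture('wrist'); T=np.eye(4);T[:3,:3]=R;T[:3,3]=p
    c['T']=T@np.array(c['mount']); return c
E
python3 -c "
from h import *
off([592,239,270],87)"
```

```text
offset [-0.052  -0.0441 -0.4287] yaw -0.3984 cur [228.73 472.55 225.89] 64.17 [-0. -0. -1.]
```

jog_arm --targets '[{"offset": [-0.006,-0.044,-0.04],"yaw": -0.05},{"offset": [-0.01,-0.044,-0.08],"yaw": -0.1},{"offset": [-0.015,-0.044,-0.12],"yaw": -0.15},{"offset": [-0.02,-0.044,-0.16],"yaw": -0.2},{"offset": [-0.025,-0.044,-0.2],"yaw": -0.25},{"offset": [-0.03,-0.044,-0.24],"yaw": -0.3},{"offset": [-0.035,-0.044,-0.28],"yaw": -0.35},{"offset": [-0.04,-0.044,-0.32],"yaw": -0.398},{"offset": [-0.045,-0.044,-0.36],"yaw": -0.398},{"offset": [-0.049,-0.044,-0.4],"yaw": -0.398},{"offset": [-0.052,-0.044,-0.429],"yaw": -0.398},{"offset": [-0.052,-0.044,-0.429],"yaw": -0.398}]' --fingers 0.07 --grip_force 60

```text
time_s: 1.65
eef_pos: [595.9, 234.8, 268.2]
ee_rot: [-0.514, 0.514, 0.485, -0.486]
force: [-0.8, -0.3, -0.9]
grip_width: 0.822
```

```bash
python3 - <<'E'
from h import *
off([592,239,270],87)
c=wcap();save(c['img'],'w1.png')
for r in ctrl.regions_of('wrist','blue_spacer_mid'):
    print(r['score'],r['box'])
E
```

```text
offset [ 0.004  -0.0018  0.0042] yaw -0.0056 cur [595.92 234.78 268.21] 86.68 [-8.0e-04 -1.2e-03 -1.0e+00]
0.97 [335.6, 194.5, 390.8, 270.4]
0.91 [304.0, 148.1, 343.7, 201.6]
0.86 [393.0, 170.5, 468.9, 224.3]
```

View pics/w1.png

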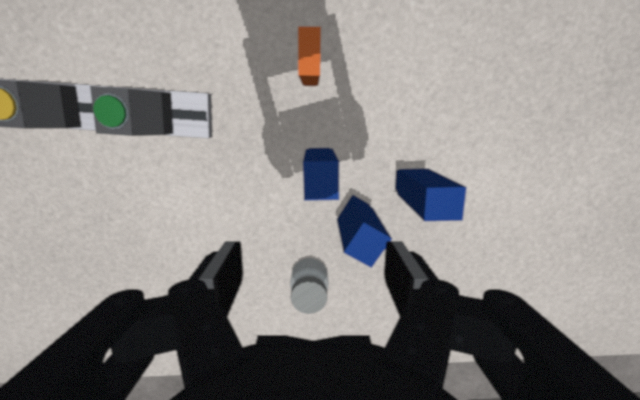

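```bash
python3 - <<'E'
from h import *
c=wcap();save(c['img'],'w1z.png',(280,130,480,280),4)
save(c['img'],'w1r.png',(0,60,230,150),3.4)
E
```

```text
(no output)
```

View pics/w1z.png

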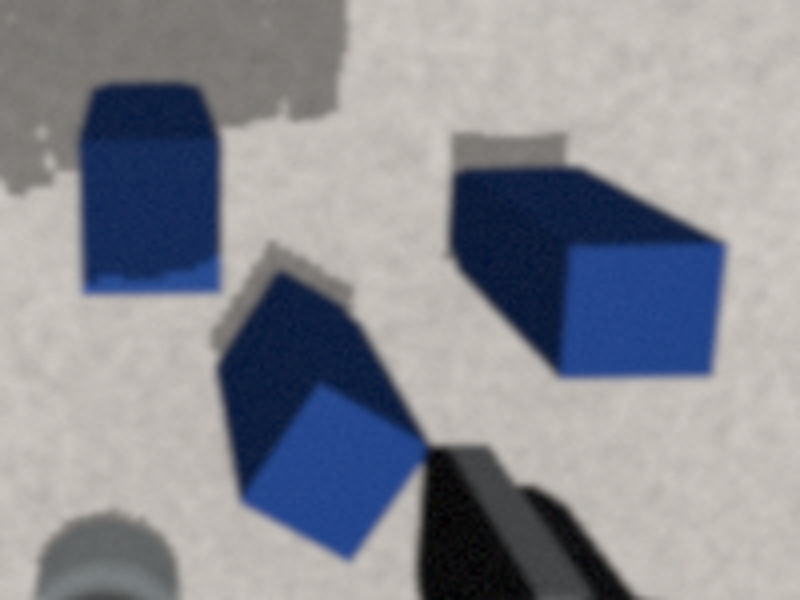

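View pics/w1r.png

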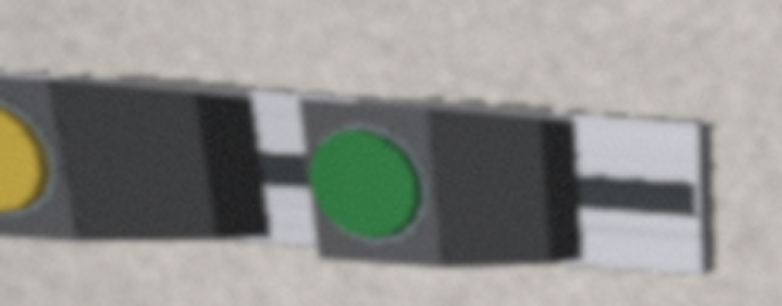

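```bash
python3 - <<'E'
from h import *
c=wcap()
P=[atz(c,280+x/4-.4,130+y/4-.4,120) for x,y in [(82,138),(218,138),(220,292),(83,293)]]
m=np.mean(P,0);print(np.round(P,1).tolist(),m.round(1))
for i in range(4):
    d=P[(i+1)%4]-P[i]; print(np.linalg.norm(d).round(1),np.degrees(np.arctan2(d[1],d[0])).round(1))
for i,(x,y,z) in {'green':(364,183,79),'railtop':(705,120,16),'railbot':(707,270,16)}.items(): print(i,atz(c,x/3.4-.4,60+y/3.4-.4,z).round(1))
off([m[0],m[1],220],87)
E
```

```text
[[571.9, 227.5, 120.0], [573.7, 261.3, 120.0], [613.7, 260.4, 120.0], [612.1, 225.2, 120.0]] [592.9 243.6 120. ]
33.8 87.0
40.0 -1.2
35.3 -92.6
40.2 176.7
green [512.6  20.2  79. ]
railtop [495.1 110.4  16. ]
railbot [549.6 103.1  16. ]
offset [ 0.0041  0.0501 -0.0011] yaw 0.0005 cur [591.53 239.57 270.06] 87.03 [-2.e-04  2.e-04 -1.e+00]
```

jog_arm --targets '[{"offset": [0.0025,0.035,-0.001],"yaw": -0.005},{"offset": [0.0025,0.07,-0.001],"yaw": -0.005},{"offset": [0.0025,0.1,-0.001],"yaw": -0.005},{"offset": [0.0025,0.13,-0.001],"yaw": -0.005},{"offset": [0.0025,0.155,-0.001],"yaw": -0.005},{"offset": [0.0025,0.17,-0.001],"yaw": -0.005},{"offset": [0.0025,0.174,-0.001],"yaw": -0.005},{"offset": [0.0025,0.174,-0.001],"yaw": -0.005},{"offset": [0.0025,0.174,-0.001],"yaw": -0.005}]'

```text
time_s: 2.6
eef_pos: [592.8, 242.7, 97.6]
ee_rot: [-0.511, 0.512, 0.489, -0.488]
force: [0.5, 0.2, -0.0]
grip_width: 0.821
```

```bash
python3 - <<'E'
from h import *
off([592.5,242,96],87)
c=ctrl.capture('scene');save(c['img'],'s1.png',(340,120,540,300),4)
c=wcap();save(c['img'],'w2.png')
E
```

```text
offset [-0.0008  0.0016  0.0003] yaw 0.0064 cur [592.82 242.75  97.6 ] 87.37 [ 1.9e-03  7.0e-04 -1.0e+00]
```

View pics/s1.png

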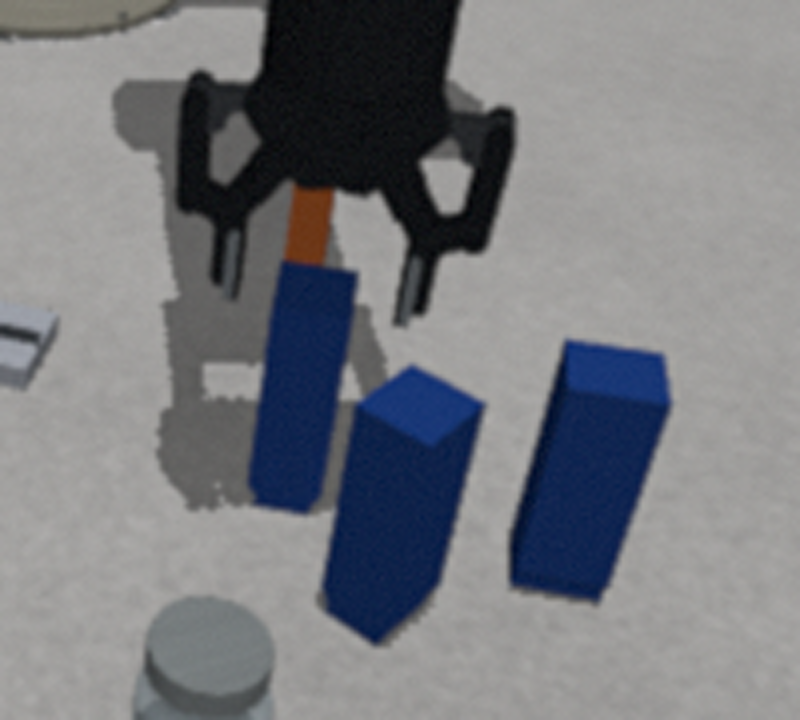

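View pics/w2.png

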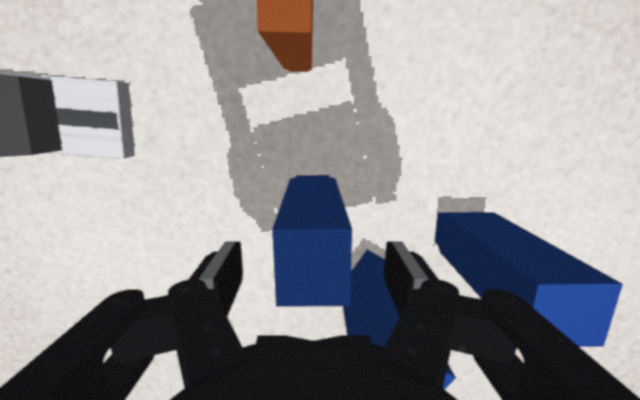

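jog_arm --targets '[{"offset": [0,0.001,0],"yaw": 0},{"offset": [0,0.001,0],"yaw": 0},{"offset": [0,0.001,0],"yaw": 0},{"offset": [0,0.001,0],"yaw": 0},{"offset": [0,0.001,0],"yaw": 0},{"offset": [0,0.001,0],"yaw": 0},{"offset": [0,0.001,0],"yaw": 0},{"offset": [0,0.001,0],"yaw": 0}]' --fingers 0.02 --grip_force 70

```text
time_s: 3.37
eef_pos: [593.8, 242.5, 97.8]
ee_rot: [-0.511, 0.512, 0.49, -0.487]
force: [0.2, -0.5, 6.0]
grip_width: 0.406
```

```bash
python3 - <<'E'
from h import *
off([592.5,242,96],87)
s=ctrl.sense();print(s['grip_width']*85.4,s['force'],s['time_s'])
E
```

```text
offset [-0.0006  0.0018  0.0012] yaw 0.0058 cur [593.76 242.54  97.84] 87.33 [ 0.0046  0.0011 -1.    ]
34.71312919152297 [ 0.19640698 -0.54375249  5.9692786 ] 3.3667
```

jog_arm --targets '[{"offset": [0,-0.03,0],"yaw": 0},{"offset": [0,-0.07,0],"yaw": 0},{"offset": [0,-0.11,0],"yaw": 0},{"offset": [-0.03,-0.142,-0.002],"yaw": 0.02},{"offset": [-0.07,-0.142,-0.005],"yaw": 0.04},{"offset": [-0.11,-0.142,-0.008],"yaw": 0.06},{"offset": [-0.15,-0.142,-0.01],"yaw": 0.082},{"offset": [-0.19,-0.142,-0.013],"yaw": 0.082},{"offset": [-0.23,-0.142,-0.016],"yaw": 0.082},{"offset": [-0.27,-0.142,-0.019],"yaw": 0.082},{"offset": [-0.31,-0.142,-0.022],"yaw": 0.082},{"offset": [-0.332,-0.142,-0.022],"yaw": 0.082}]'

```text
time_s: 4.37
eef_pos: [599.2, -94.4, 238.8]
ee_rot: [-0.531, 0.532, 0.467, -0.465]
force: [0.2, -0.6, -0.8]
grip_width: 0.407
```

jog_arm --targets '[{"offset": [0,0,0],"yaw": 0},{"offset": [0,0,0],"yaw": 0}]'

```text
time_s: 4.53
eef_pos: [598.8, -95.5, 238.0]
ee_rot: [-0.532, 0.532, 0.466, -0.465]
force: [0.1, -0.3, -1.8]
grip_width: 0.403
```

```bash
python3 - <<'E'
from h import *
off([600,-90,240],82.6)
c=wcap();save(c['img'],'w3.png')
s=ctrl.sense();print(s['grip_width']*85.4,s['force'],s['time_s'])
import pickle;pickle.dump(c,open('w3.pkl','wb'))
E
```

```text
offset [ 0.0056 -0.002  -0.0005] yaw -0.0048 cur [598.78 -95.5  238.01] 82.33 [ 0.0019  0.0013 -1.    ]
34.17099473438355 [ 0.11782043 -0.57160842 -1.17928334] 4.5833
```

View pics/w3.png

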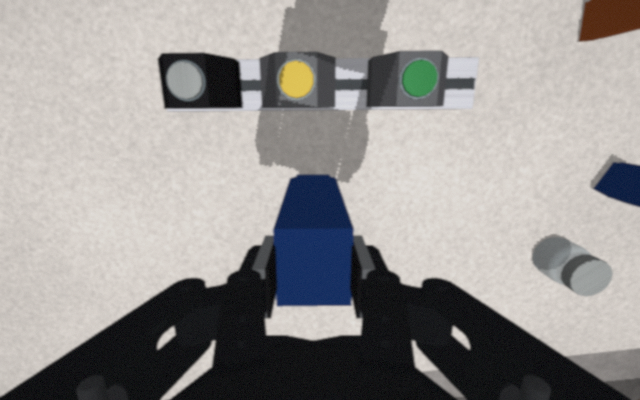

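```bash
python3 - <<'E'
from h import *
import pickle
c=pickle.load(open('w3.pkl','rb'));save(c['img'],'w3z.png',(150,40,490,120),2.35)
hsv=cv2.cvtColor(c['img'],cv2.COLOR_RGB2HSV)
def cen(lo,hi,roi):
    m=cv2.inRange(hsv,lo,hi); k=np.zeros_like(m); l,t,r,b=roi;k[t:b,l:r]=m[t:b,l:r]
    M=cv2.moments(k,True); return M['m10']/M['m00'],M['m01']/M['m00'],M['m00']
y=cen((18,80,80),(38,255,255),(250,40,340,110));g=cen((45,80,40),(85,255,255),(370,40,460,110))
e=cen((0,0,75),(180,70,255),(166,60,206,100))
P={}
for n,q in dict(end=e,first=y,second=g).items(): P[n]=atz(c,q[0],q[1],79); print(n,np.round(q,1),P[n].round(1))
d=P['second']-P['end'];print(np.degrees(np.arctan2(d[1],d[0])),np.linalg.norm(P['first']-P['end'])-80,np.linalg.norm(P['second']-P['first'])-80)
E
```

```text
end [ 185.3   79.8 1281. ] [ 485.3 -202.4   79. ]
first [ 295.9   79.  1014. ] [498.5 -98.   79. ]
second [ 419.2   77.9 1003. ] [513.2  18.4  79. ]
82.8044018325117 25.231263605041434 37.24736422295993
```

View pics/w3z.png

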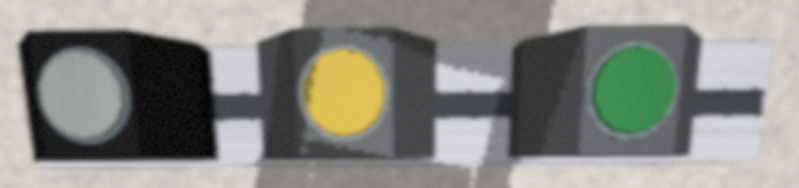

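```bash
python3 - <<'E'
from h import *
off([491.5,-148.9,195],82.7)
off([491.5,-148.9,146],82.7)
E
```

```text
offset [-0.0686  0.0429  0.0994] yaw -0.0047 cur [598.95 -94.08 238.27] 82.43 [ 0.0024  0.0015 -1.    ]
offset [-0.0687  0.0919  0.0995] yaw -0.0047 cur [598.95 -94.08 238.27] 82.43 [ 0.0024  0.0015 -1.    ]
```

jog_arm --targets '[{"offset": [-0.022,0.01,0.032],"yaw": -0.004},{"offset": [-0.045,0.025,0.065],"yaw": -0.004},{"offset": [-0.068,0.04,0.099],"yaw": -0.004},{"offset": [-0.0685,0.043,0.0995],"yaw": -0.004},{"offset": [-0.0685,0.043,0.0995],"yaw": -0.004},{"offset": [-0.0685,0.043,0.0995],"yaw": -0.004},{"offset": [-0.0685,0.043,0.0995],"yaw": -0.004}]'

```text
time_s: 5.17
eef_pos: [492.8, -148.0, 195.8]
ee_rot: [-0.53, 0.531, 0.469, -0.466]
force: [-0.0, -0.2, -1.7]
grip_width: 0.402
```

```bash
python3 - <<'E'
from h import *
off([491.5,-148.9,146],82.7)
for i in range(3):
    c=ctrl.capture('scene'); off([491.5,-148.9,146],82.7)
save(c['img'],'s2.png',(170,60,370,230),4)
s=ctrl.sense();print(s['grip_width']*85.4,s['force'],s['time_s'])
E
```

```text
offset [-0.0012  0.0498  0.0014] yaw 0.0011 cur [ 492.82 -147.96  195.79] 82.76 [ 4.3e-03  8.0e-04 -1.0e+00]
offset [-0.0011  0.0496  0.0013] yaw 0.0012 cur [ 492.74 -148.03  195.62] 82.77 [ 4.e-03  9.e-04 -1.e+00]
offset [-0.001   0.0494  0.0011] yaw 0.001 cur [ 492.56 -148.12  195.43] 82.76 [ 0.0036  0.001  -1.    ]
offset [-0.0008  0.0493  0.0009] yaw 0.0008 cur [ 492.36 -148.24  195.31] 82.74 [ 0.0033  0.0011 -1.    ]
33.98088841211594 [-0.19081429 -0.3018454  -1.73935103] 5.3167
```

View pics/s2.png

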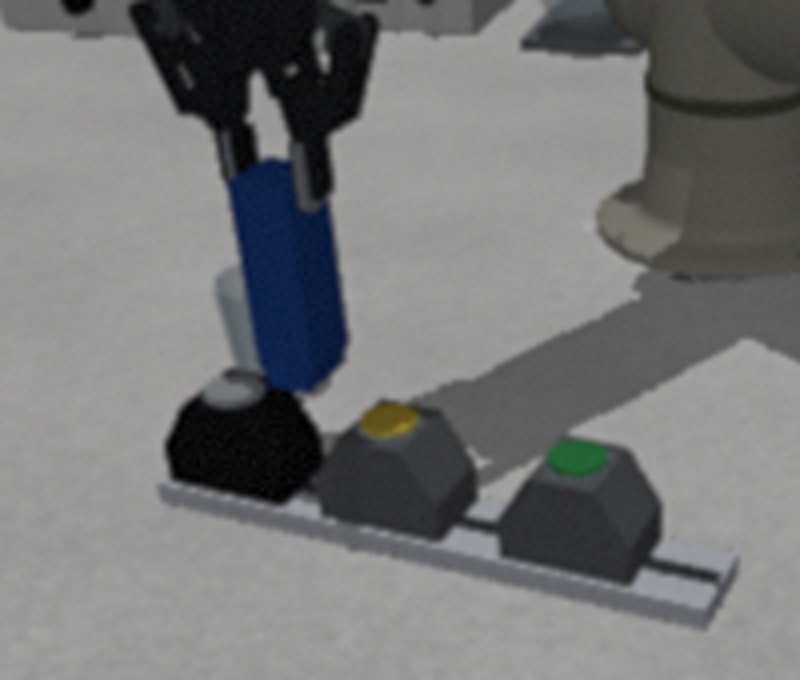

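jog_arm --targets '[{"offset": [-0.0008,0.015,0.0009],"yaw": 0},{"offset": [-0.0008,0.03,0.0009],"yaw": 0},{"offset": [-0.0008,0.042,0.0009],"yaw": 0},{"offset": [-0.0008,0.049,0.0009],"yaw": 0},{"offset": [-0.0008,0.049,0.0009],"yaw": 0},{"offset": [-0.0008,0.049,0.0009],"yaw": 0},{"offset": [-0.0008,0.049,0.0009],"yaw": 0},{"offset": [-0.0008,0.049,0.0009],"yaw": 0}]'

```text
time_s: 5.98
eef_pos: [491.9, -149.0, 147.0]
ee_rot: [-0.53, 0.531, 0.469, -0.466]
force: [-0.6, -0.2, -1.4]
grip_width: 0.404
```

```bash
python3 - <<'E'
from h import *
off([491.5,-148.9,146],82.7)
s=ctrl.sense();print(s['grip_width']*85.4,s['force'],s['time_s'])
E
```

```text
offset [0.     0.001  0.0004] yaw 0.0009 cur [ 491.91 -148.97  147.04] 82.75 [ 4.4e-03  5.0e-04 -1.0e+00]
34.47712914596357 [-0.57020503 -0.194945   -1.35733445] 5.9833
```

jog_arm --targets '[{"offset": [-0.002,0.001,0],"yaw": 0},{"offset": [-0.004,0.001,0],"yaw": 0},{"offset": [-0.005,0.001,0],"yaw": 0},{"offset": [-0.006,0.001,0],"yaw": 0},{"offset": [-0.006,0.001,0],"yaw": 0}]'

```text
time_s: 6.4
eef_pos: [491.2, -155.0, 146.1]
ee_rot: [-0.53, 0.532, 0.469, -0.466]
force: [0.3, 0.3, -1.2]
grip_width: 0.404
```

jog_arm --targets '[{"offset": [-0.0005,0,0],"yaw": 0},{"offset": [-0.001,0,0],"yaw": 0},{"offset": [-0.0015,0,0],"yaw": 0}]'

```text
time_s: 6.65
eef_pos: [491.1, -155.7, 146.1]
ee_rot: [-0.53, 0.531, 0.469, -0.465]
force: [0.6, 5.8, 1.2]
grip_width: 0.399
```

jog_arm --targets '[{"offset": [-0.0005,0,0],"yaw": 0},{"offset": [-0.001,0,0],"yaw": 0},{"offset": [-0.0015,0,0],"yaw": 0}]'

```text
time_s: 6.9
eef_pos: [491.0, -156.2, 146.1]
ee_rot: [0.531, -0.531, -0.47, 0.465]
force: [1.7, 8.9, 2.5]
grip_width: 0.402
```

jog_arm --targets '[{"offset": [0.002,-0.005,0],"yaw": 0},{"offset": [0.006,-0.012,0],"yaw": 0},{"offset": [0.011,-0.018,0],"yaw": 0},{"offset": [0.0145,-0.018,0],"yaw": 0},{"offset": [0.0145,-0.018,0],"yaw": 0},{"offset": [0.0145,-0.018,0],"yaw": 0},{"offset": [0.0145,-0.018,0],"yaw": 0},{"offset": [0.0145,-0.018,0],"yaw": 0}]'

```text
time_s: 7.57
eef_pos: [492.6, -142.0, 164.0]
ee_rot: [0.531, -0.531, -0.47, 0.465]
force: [-0.5, -0.6, -1.0]
grip_width: 0.401
```

```bash
python3 - <<'E'
from h import *
off([492.8,-141.8,113.8],82.7)
s=ctrl.sense();print(s['grip_width']*85.4,s['force'],s['time_s'])
E
```

```text
offset [-0.      0.0502  0.    ] yaw -0.0 cur [ 492.59 -142.04  163.99] 82.7 [ 0.0046  0.0052 -1.    ]
34.26201289711844 [-0.46420682 -0.63401442 -1.03209075] 7.5667
```

jog_arm --targets '[{"offset": [0,0.008,0],"yaw": 0},{"offset": [0,0.013,0],"yaw": 0},{"offset": [0,0.017,0],"yaw": 0},{"offset": [0,0.021,0],"yaw": 0},{"offset": [0,0.025,0],"yaw": 0},{"offset": [0,0.029,0],"yaw": 0},{"offset": [0,0.033,0],"yaw": 0},{"offset": [0,0.035,0],"yaw": 0},{"offset": [0,0.035,0],"yaw": 0}]'

```text
time_s: 8.32
eef_pos: [492.5, -141.7, 128.4]
ee_rot: [0.532, -0.53, -0.469, 0.465]
force: [0.0, -1.9, -1.2]
grip_width: 0.405
```

```bash
python3 - <<'E'
from h import *
off([492.8,-141.8,113.8],82.7)
c=ctrl.capture('scene');save(c['img'],'s3.png',(170,60,370,230),4)
s=ctrl.sense();print(s['grip_width']*85.4,s['force'],s['wrist_torque'],s['time_s'])
E
```

```text
offset [-0.0002  0.0146 -0.0002] yaw -0.0001 cur [ 492.54 -141.65  128.4 ] 82.7 [ 0.0037  0.0058 -1.    ]
34.48790687596109 [-0.34031541 -0.26057245 -0.95017407] [-0.13193745  0.06727     0.00760668] 8.3667
```

View pics/s3.png

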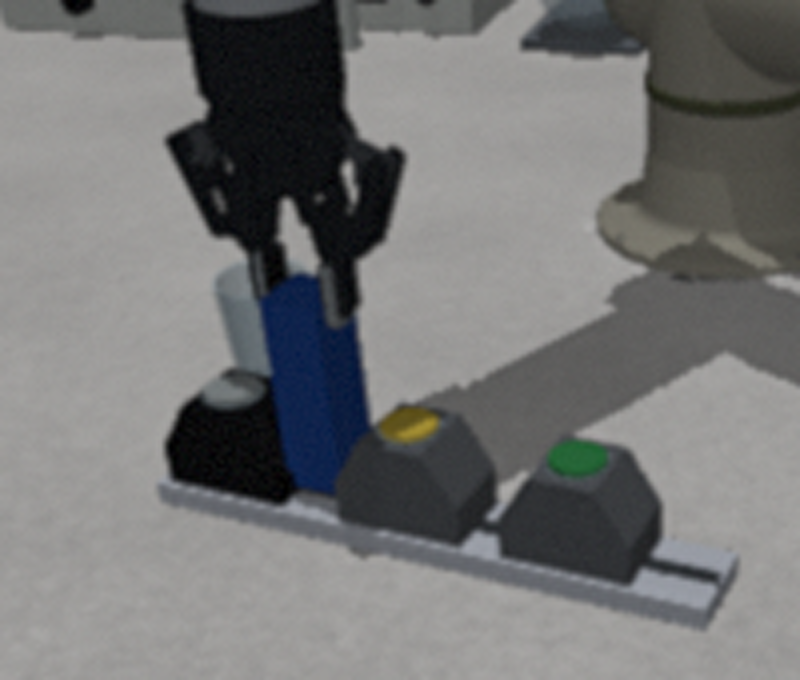

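jog_arm --targets '[{"offset": [-0.0002,0.004,0],"yaw": 0},{"offset": [-0.0002,0.007,0],"yaw": 0},{"offset": [-0.0002,0.01,0],"yaw": 0},{"offset": [-0.0002,0.012,0],"yaw": 0},{"offset": [-0.0002,0.013,0],"yaw": 0},{"offset": [-0.0002,0.014,0],"yaw": 0},{"offset": [-0.0002,0.015,0],"yaw": 0},{"offset": [-0.0002,0.0155,0],"yaw": 0},{"offset": [-0.0002,0.0155,0],"yaw": 0}]'

```text
time_s: 9.12
eef_pos: [492.8, -141.7, 113.8]
ee_rot: [0.531, -0.53, -0.47, 0.465]
force: [-2.1, 0.2, 5.3]
grip_width: 0.402
```

```bash
python3 - <<'E'
from h import *
off([492.8,-141.8,113.8],82.7)
s=ctrl.sense();print(s['grip_width']*85.4,s['force'],s['wrist_torque'],s['time_s'])
E
```

```text
offset [-0.0001  0.      0.    ] yaw 0.0001 cur [ 492.84 -141.72  113.85] 82.7 [ 0.0046  0.0056 -1.    ]
34.36059432878976 [-2.11001333  0.19417696  5.33254378] [-0.11779076  0.3670487  -0.03260618] 9.1167
```

jog_arm --targets '[{"offset": [0,0.0008,0],"yaw": 0},{"offset": [0,0.0012,0],"yaw": 0},{"offset": [0,0.0012,0],"yaw": 0}]'

```text
time_s: 9.37
eef_pos: [493.1, -141.7, 113.8]
ee_rot: [0.531, -0.531, -0.47, 0.465]
force: [-3.5, -0.1, 10.0]
grip_width: 0.4
```

jog_arm --targets '[{"offset": [0,-0.0012,0],"yaw": 0},{"offset": [-0.0005,-0.0012,0],"yaw": 0},{"offset": [-0.001,-0.0012,0],"yaw": 0},{"offset": [-0.001,-0.0012,0],"yaw": 0}]'

```text
time_s: 9.7
eef_pos: [492.9, -142.6, 114.8]
ee_rot: [0.531, -0.53, -0.47, 0.464]
force: [0.4, 0.1, -0.4]
grip_width: 0.396
```

jog_arm --targets '[{"offset": [-0.0005,0,0],"yaw": 0},{"offset": [-0.001,0,0],"yaw": 0},{"offset": [-0.001,0,0],"yaw": 0}]'

```text
time_s: 9.95
eef_pos: [492.6, -143.6, 114.6]
ee_rot: [0.531, -0.53, -0.47, 0.464]
force: [0.7, -0.5, -1.8]
grip_width: 0.4
```

jog_arm --targets '[{"offset": [-0.0005,0,0],"yaw": 0},{"offset": [-0.001,0,0],"yaw": 0},{"offset": [-0.001,0,0],"yaw": 0}]'

```text
time_s: 10.2
eef_pos: [492.5, -144.7, 114.6]
ee_rot: [0.531, -0.53, -0.47, 0.464]
force: [-0.9, 0.0, -1.0]
grip_width: 0.405
```

jog_arm --targets '[{"offset": [-0.0005,0,0],"yaw": 0},{"offset": [-0.001,0,0],"yaw": 0},{"offset": [-0.001,0,0],"yaw": 0}]'

```text
time_s: 10.45
eef_pos: [492.4, -145.8, 114.6]
ee_rot: [0.531, -0.53, -0.47, 0.464]
force: [0.1, -0.1, -1.5]
grip_width: 0.4
```

```bash
python3 - <<'E'
from h import *
off([492.8,-141.8,113.8],82.7)
s=ctrl.sense();print(s['grip_width']*85.4,s['force'],s['wrist_torque'],s['time_s'])
E
```

```text
offset [0.004  0.0008 0.0001] yaw -0.0001 cur [ 492.39 -145.77  114.56] 82.69 [ 0.0049  0.0059 -1.    ]
34.15332401713761 [ 0.13605039 -0.07537469 -1.48016257] [ 0.00574824 -0.0245142   0.00045328] 10.45
```

```bash
python3 - <<'E'
from h import *
c=ctrl.capture('scene');save(c['img'],'s4.png',(180,80,360,220),4)
c=ctrl.capture('top');save(c['img'],'t4.png',(280,180,460,280),4)
c=wcap();save(c['img'],'w4.png')
E
```

```text
(no output)
```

View pics/s4.png

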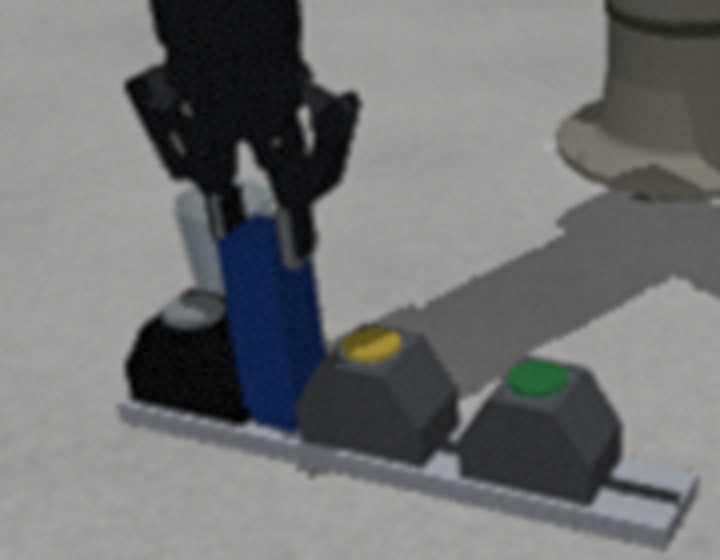

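View pics/w4.png

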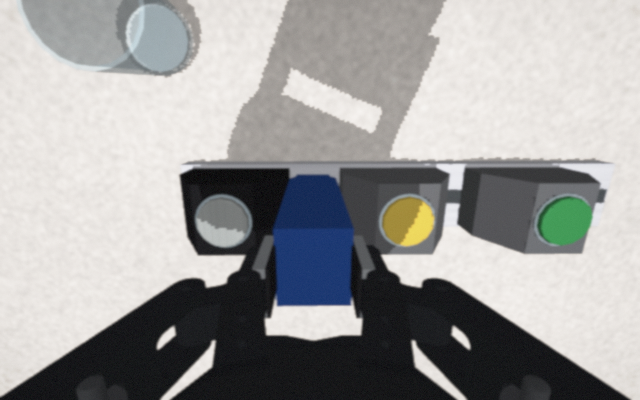

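View pics/t4.png

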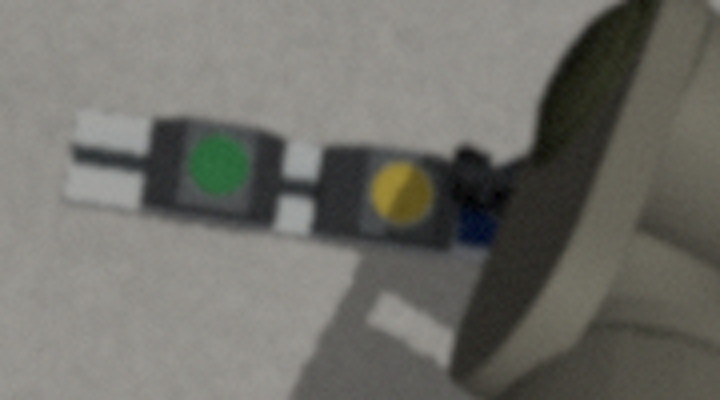

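```bash
python3 - <<'E'
from h import *
c=wcap();save(c['img'],'w4z.png',(170,150,460,310),2.7)
import numpy as np
u=np.array([np.cos(np.radians(82.7)),np.sin(np.radians(82.7))])
P={}
for n,q in dict(end=(221.5,221.5),first=(407.5,221.5),second=(565.5,221)).items():
    P[n]=atz(c,*q,79);print(n,P[n].round(1),(P[n][:2]@u).round(1))
print('tcp s',pose()[0][:2]@u)
for uu in (290,340): p=atz(c,uu,168,42);print(p.round(1),p[:2]@u)
E
```

```text
end [ 484.  -203.8   79. ] -140.6
first [499.6 -84.4  79. ] -20.2
second [512.6  17.9  79. ] 82.9
tcp s -81.91267342494672
[ 461.5 -158.2   42. ] -98.28789437784272
[ 466.2 -121.5   42. ] -61.32023218896159
```

View pics/w4z.png

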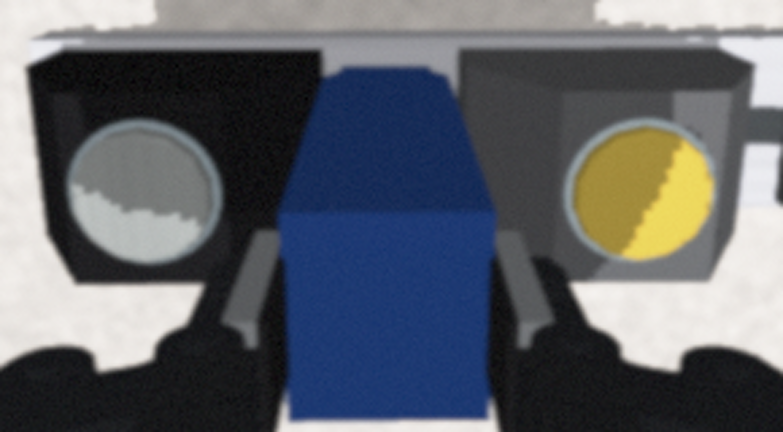

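jog_arm --targets '[{"offset": [-0.0005,0,0],"yaw": 0},{"offset": [-0.001,0,0],"yaw": 0},{"offset": [-0.001,0,0],"yaw": 0}]'

```text
time_s: 10.9
eef_pos: [492.3, -146.7, 114.6]
ee_rot: [0.531, -0.53, -0.47, 0.464]
force: [-0.0, -0.2, -1.8]
grip_width: 0.405
```

jog_arm --targets '[{"offset": [-0.0005,0,0],"yaw": 0},{"offset": [-0.001,0,0],"yaw": 0},{"offset": [-0.001,0,0],"yaw": 0}]'

```text
time_s: 11.15
eef_pos: [492.2, -147.2, 114.6]
ee_rot: [0.532, -0.53, -0.47, 0.464]
force: [0.8, 4.9, 1.1]
grip_width: 0.402
```

```bash
python3 - <<'E'
from h import *
off([492.8,-141.8,113.8],82.7)
s=ctrl.sense();print(s['grip_width']*85.4,s['force'],s['wrist_torque'],s['time_s'])
E
```

```text
offset [0.0054 0.0008 0.0001] yaw -0.0004 cur [ 492.2  -147.18  114.6 ] 82.68 [ 0.0051  0.0073 -1.    ]
34.33588439114705 [0.81883366 4.89042456 1.14623786] [ 1.21846287 -0.19858831 -0.03512107] 11.15
```

jog_arm --targets '[{"offset": [0.0025,0,0],"yaw": 0},{"offset": [0.0025,-0.01,0],"yaw": 0},{"offset": [0.003,-0.03,0],"yaw": 0},{"offset": [0.003,-0.055,0],"yaw": 0},{"offset": [0.003,-0.072,0],"yaw": 0},{"offset": [0.03,-0.074,0],"yaw": 0},{"offset": [0.06,-0.074,0],"yaw": 0},{"offset": [0.09,-0.074,0],"yaw": 0},{"offset": [0.115,-0.074,0],"yaw": 0},{"offset": [0.115,-0.074,0],"yaw": 0},{"offset": [0.115,-0.074,0],"yaw": 0},{"offset": [0.115,-0.074,0],"yaw": 0}]'

```text
time_s: 12.15
eef_pos: [506.6, -34.2, 190.0]
ee_rot: [0.531, -0.53, -0.47, 0.464]
force: [0.3, -0.3, -0.7]
grip_width: 0.403
```

```bash
cat >> h.py <<'E'
U=np.array([np.cos(np.radians(82.7)),np.sin(np.radians(82.7))]); N=np.array([U[1],-U[0]])
C0=np.array([492.25,-146.9])
def sd():
    p,R,s=pose(); d=p[:2]-C0
    print('s',round(float(d@U)+58,2),'lat',round(float(d@N),2),'bottom',round(float(p[2]-97.8),2),'f',np.round(s['force'],1),'fu',round(float(s['force'][:2]@U),1),'t',s['time_s'],'w',round(float(s['grip_width']*85.4),1))
def offs(sv,bottom,lat=0,ang=None):
    q=C0+U*(sv-58)+N*lat; off([q[0],q[1],bottom+97.8],ang)
E
python3 - <<'E'
from h import *
sd(); offs(172.3,48,ang=82.7)
E
```

```text
s 171.62 lat -0.14 bottom 92.19 f [ 0.3 -0.3 -0.7] fu -0.3 t 12.15 w 34.4
offset [0.0004 0.0442 0.0001] yaw -0.0002 cur [506.55 -34.18 189.99] 82.69 [ 0.0056  0.0064 -1.    ]
```

jog_arm --targets '[{"offset": [0.0004,0.015,0],"yaw": 0},{"offset": [0.0004,0.03,0],"yaw": 0},{"offset": [0.0004,0.04,0],"yaw": 0},{"offset": [0.0004,0.044,0],"yaw": 0},{"offset": [0.0004,0.044,0],"yaw": 0},{"offset": [-0.002,0.044,0],"yaw": 0},{"offset": [-0.004,0.044,0],"yaw": 0},{"offset": [-0.006,0.044,0],"yaw": 0},{"offset": [-0.008,0.044,0],"yaw": 0},{"offset": [-0.01,0.044,0],"yaw": 0},{"offset": [-0.012,0.044,0],"yaw": 0},{"offset": [-0.013,0.044,0],"yaw": 0}]'

```text
time_s: 13.15
eef_pos: [505.4, -47.2, 146.3]
ee_rot: [0.531, -0.531, -0.47, 0.464]
force: [0.4, 2.2, 2.0]
grip_width: 0.403
```

```bash
python3 - <<'E'
from h import *
sd()
c=wcap();save(c['img'],'w5.png')
for n,q in []: pass
E
```

```text
s 158.61 lat 0.34 bottom 48.48 f [0.4 2.2 2. ] fu 2.2 t 13.15 w 34.4
```

View pics/w5.png

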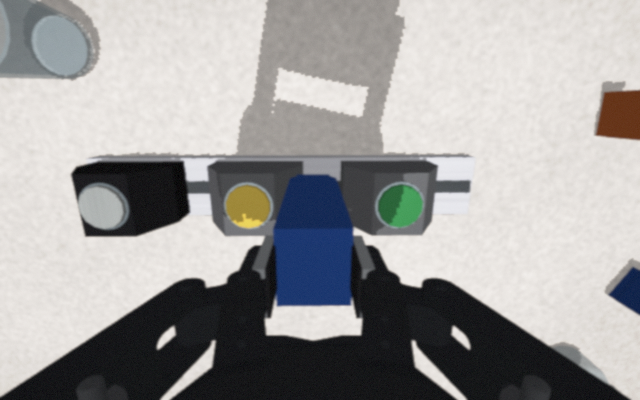

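```bash
python3 - <<'E'
from h import *
c=wcap()
for n,q in dict(end=(103,206.5),first=(248,206),second=(401,205)).items():
    p=atz(c,*q,79);print(n,p.round(1),((p[:2]-C0)@U+58).round(1),((p[:2]-C0)@N).round(1))
sd();offs(168,90)
E
```

```text
end [ 484.4 -201.4   79. ] 2.9 -0.9
first [497.9 -94.5  79. ] 110.7 -1.0
second [512.  19.  79.] 225.1 -1.5
s 158.66 lat 0.23 bottom 48.24 f [-0.   1.3  0.7] fu 1.3 t 13.25 w 34.2
offset [ 0.0096 -0.0417  0.    ] yaw None cur [505.27 -47.09 146.04] 82.67 [ 0.0061  0.0061 -1.    ]
```

jog_arm --targets '[{"offset": [0.003,-0.005,0],"yaw": 0},{"offset": [0.004,-0.02,0],"yaw": 0},{"offset": [0.004,-0.04,0],"yaw": 0},{"offset": [-0.02,-0.042,0],"yaw": 0},{"offset": [-0.05,-0.042,0],"yaw": 0},{"offset": [-0.08,-0.042,0],"yaw": 0},{"offset": [-0.0995,-0.042,0],"yaw": 0},{"offset": [-0.0995,-0.042,0],"yaw": 0},{"offset": [-0.0995,-0.042,0],"yaw": 0},{"offset": [-0.0995,-0.042,0],"yaw": 0},{"offset": [-0.0995,-0.042,0],"yaw": 0}]'

```text
time_s: 14.17
eef_pos: [492.4, -145.1, 187.4]
ee_rot: [0.531, -0.53, -0.47, 0.464]
force: [-0.1, 0.9, -2.6]
grip_width: 0.404
```

```bash
python3 - <<'E'
from h import *
sd();offs(59.2,50,ang=82.7);offs(59.2,16,ang=82.7)
E
```

```text
s 59.78 lat -0.06 bottom 89.62 f [-0.1  0.9 -2.6] fu 0.8 t 14.1667 w 34.5
offset [-0.0009  0.0396  0.0001] yaw 0.0007 cur [ 492.42 -145.12  187.42] 82.74 [ 0.0059  0.0062 -1.    ]
offset [-0.0011  0.0736  0.0003] yaw 0.0007 cur [ 492.42 -145.12  187.42] 82.74 [ 0.0059  0.0062 -1.    ]
```

jog_arm --targets '[{"offset": [-0.001,0.015,0],"yaw": 0},{"offset": [-0.001,0.03,0],"yaw": 0},{"offset": [-0.001,0.035,0],"yaw": 0},{"offset": [-0.001,0.039,0],"yaw": 0},{"offset": [-0.001,0.043,0],"yaw": 0},{"offset": [-0.001,0.047,0],"yaw": 0},{"offset": [-0.001,0.05,0],"yaw": 0},{"offset": [-0.001,0.05,0],"yaw": 0},{"offset": [-0.001,0.05,0],"yaw": 0}]'

```text
time_s: 14.92
eef_pos: [492.6, -145.9, 137.4]
ee_rot: [0.531, -0.531, -0.47, 0.464]
force: [-0.1, -2.3, -2.4]
grip_width: 0.4
```

```bash
python3 - <<'E'
from h import *
sd();offs(59.2,16,ang=82.7)
E
```

```text
s 58.99 lat 0.24 bottom 39.62 f [-0.1 -2.3 -2.4] fu -2.3 t 14.9167 w 34.2
offset [0.     0.0236 0.0004] yaw 0.0006 cur [ 492.62 -145.94  137.42] 82.73 [ 0.006   0.0059 -1.    ]
```

jog_arm --targets '[{"offset": [0.0002,0.005,0],"yaw": 0},{"offset": [0.0002,0.01,0],"yaw": 0},{"offset": [0.0002,0.014,0],"yaw": 0},{"offset": [0.0002,0.017,0],"yaw": 0},{"offset": [0.0002,0.019,0],"yaw": 0},{"offset": [0.0002,0.021,0],"yaw": 0},{"offset": [0.0002,0.023,0],"yaw": 0},{"offset": [0.0002,0.0245,0],"yaw": 0},{"offset": [0.0002,0.025,0],"yaw": 0},{"offset": [0.0002,0.025,0],"yaw": 0},{"offset": [0.0002,0.025,0],"yaw": 0}]'

```text
time_s: 15.83
eef_pos: [493.3, -145.6, 113.8]
ee_rot: [-0.53, 0.531, 0.471, -0.464]
force: [-2.7, 0.5, 11.4]
grip_width: 0.403
```

```bash
python3 - <<'E'
from h import *
sd();offs(59.2,16,ang=82.7)
E
```

```text
s 59.38 lat 0.86 bottom 16.01 f [-2.7  0.5 11.4] fu 0.2 t 15.8333 w 34.4
offset [-0.0002  0.      0.0009] yaw 0.0007 cur [ 493.28 -145.64  113.81] 82.74 [ 0.0076  0.0053 -1.    ]
```

jog_arm --targets '[{"offset": [-0.0004,-0.002,0.0005],"yaw": 0},{"offset": [-0.0004,-0.005,0.0005],"yaw": 0},{"offset": [0,-0.015,0.0005],"yaw": 0},{"offset": [0,-0.03,0.0005],"yaw": 0},{"offset": [0,-0.055,0.0005],"yaw": 0},{"offset": [0.0,-0.074,0.0005],"yaw": 0},{"offset": [0.02,-0.076,0.0005],"yaw": 0},{"offset": [0.055,-0.076,0.0005],"yaw": 0},{"offset": [0.09,-0.076,0.0005],"yaw": 0},{"offset": [0.118,-0.076,0.0005],"yaw": 0},{"offset": [0.118,-0.076,0.0005],"yaw": 0},{"offset": [0.118,-0.076,0.0005],"yaw": 0}]'

```text
time_s: 16.83
eef_pos: [507.1, -27.7, 191.0]
ee_rot: [-0.53, 0.53, 0.471, -0.465]
force: [0.7, -0.2, -1.6]
grip_width: 0.405
```

jog_arm --targets '[{"offset": [0,0,0],"yaw": 0},{"offset": [0,0,0],"yaw": 0}]'

```text
time_s: 17.0
eef_pos: [507.1, -28.4, 191.2]
ee_rot: [-0.53, 0.531, 0.471, -0.464]
force: [0.5, -0.0, -1.8]
grip_width: 0.403
```

```bash
python3 - <<'E'
from h import *
c=wcap();save(c['img'],'w6.png')
sd();offs(176.9,50,ang=82.7);offs(176.9,16,ang=82.7)
E
```

```text
s 177.28 lat -0.3 bottom 93.37 f [-0.6 -0.1 -1.5] fu -0.2 t 17.05 w 34.3
offset [-0.0007  0.0434  0.    ] yaw 0.002 cur [507.11 -28.55 191.17] 82.82 [ 0.0079  0.0053 -1.    ]
offset [-0.0009  0.0774  0.0003] yaw 0.002 cur [507.11 -28.55 191.17] 82.82 [ 0.0079  0.0053 -1.    ]
```

View pics/w6.png

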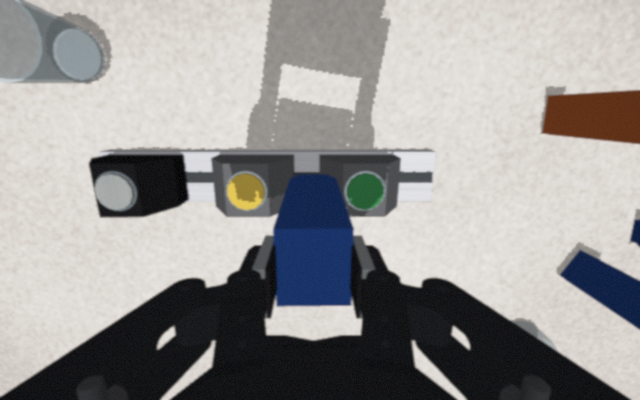

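```bash
python3 - <<'E'
from h import *
c=wcap()
S={}
for n,q in dict(end=(116,191.5),first=(246,191),second=(365,190.5)).items():
    p=atz(c,*q,79);S[n]=(p[:2]-C0)@U+58;print(n,p.round(1),S[n].round(1))
print(S['first']-S['end']-80,S['second']-S['first']-80)
sd();offs(176.9,50,ang=82.7)
E
```

```text
end [ 485.  -201.1   79. ] 3.3
first [499.1 -86.7  79. ] 118.5
second [512.1  18.4  79. ] 224.5
35.21000095646504 25.97196861322844
s 177.27 lat -0.35 bottom 93.26 f [-0.5 -0.2 -1.1] fu -0.3 t 17.1 w 34.3
offset [-0.0006  0.0433 -0.    ] yaw 0.002 cur [507.06 -28.55 191.06] 82.81 [ 0.0077  0.0053 -1.    ]
```

jog_arm --targets '[{"offset": [-0.0002,0.015,0],"yaw": 0.001},{"offset": [-0.0002,0.03,0],"yaw": 0.001},{"offset": [-0.0002,0.037,0],"yaw": 0.001},{"offset": [-0.0002,0.041,0],"yaw": 0.001},{"offset": [-0.0002,0.045,0],"yaw": 0.001},{"offset": [-0.0002,0.049,0],"yaw": 0.001},{"offset": [-0.0002,0.053,0],"yaw": 0.001},{"offset": [-0.0002,0.053,0],"yaw": 0.001},{"offset": [-0.0002,0.053,0],"yaw": 0.001}]'

```text
time_s: 17.85
eef_pos: [507.4, -28.5, 138.0]
ee_rot: [-0.53, 0.531, 0.471, -0.464]
force: [-0.8, -1.4, -1.7]
grip_width: 0.403
```

```bash
python3 - <<'E'
from h import *
sd();offs(177.3,16,ang=82.7)
E
```

```text
s 177.33 lat 0.03 bottom 40.17 f [-0.8 -1.4 -1.7] fu -1.5 t 17.85 w 34.4
offset [-0.0002  0.0242  0.0002] yaw 0.0009 cur [507.44 -28.54 137.97] 82.75 [ 0.0076  0.0052 -1.    ]
```

jog_arm --targets '[{"offset": [-0.0001,0.005,0],"yaw": 0},{"offset": [-0.0001,0.01,0],"yaw": 0},{"offset": [-0.0001,0.014,0],"yaw": 0},{"offset": [-0.0001,0.017,0],"yaw": 0},{"offset": [-0.0001,0.019,0],"yaw": 0},{"offset": [-0.0001,0.021,0],"yaw": 0},{"offset": [-0.0001,0.023,0],"yaw": 0},{"offset": [-0.0001,0.025,0],"yaw": 0},{"offset": [-0.0001,0.026,0],"yaw": 0},{"offset": [-0.0001,0.026,0],"yaw": 0},{"offset": [-0.0001,0.026,0],"yaw": 0}]'

```text
time_s: 18.77
eef_pos: [508.4, -28.6, 113.8]
ee_rot: [-0.529, 0.532, 0.471, -0.464]
force: [-4.4, -0.3, 15.4]
grip_width: 0.405
```

```bash
python3 - <<'E'
from h import *
sd()
c=wcap();save(c['img'],'w7.png')
c=ctrl.capture('scene');save(c['img'],'s7.png',(180,80,380,230),4)
E
```

```text
s 177.41 lat 0.94 bottom 15.98 f [-4.4 -0.3 15.4] fu -0.9 t 18.7667 w 34.6
```

View pics/w7.png

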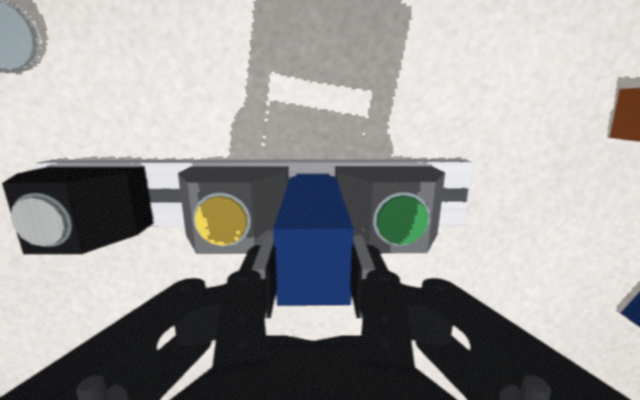

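View pics/s7.png

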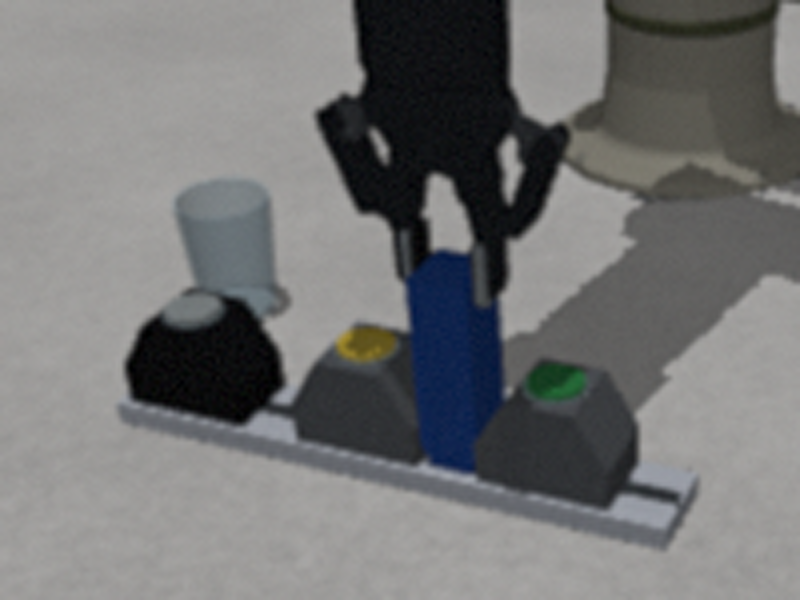

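```bash
python3 - <<'E'
from h import *
c=wcap();save(c['img'],'w7z.png',(170,140,450,310),2.8)
S={}
for n,q in dict(end=(41,220.5),first=(221,220),second=(402,219.5)).items():
    p=atz(c,*q,79);S[n]=(p[:2]-C0)@U+58;print(n,p.round(1),S[n].round(1))
print(S['first']-S['end']-80,S['second']-S['first']-80)
E
```

```text
end [ 484.5 -200.7   79. ] 3.6
first [498.9 -86.6  79. ] 118.6
second [513.5  29.   79. ] 235.1
35.032978908927106 36.488248350999044
```

View pics/w7z.png

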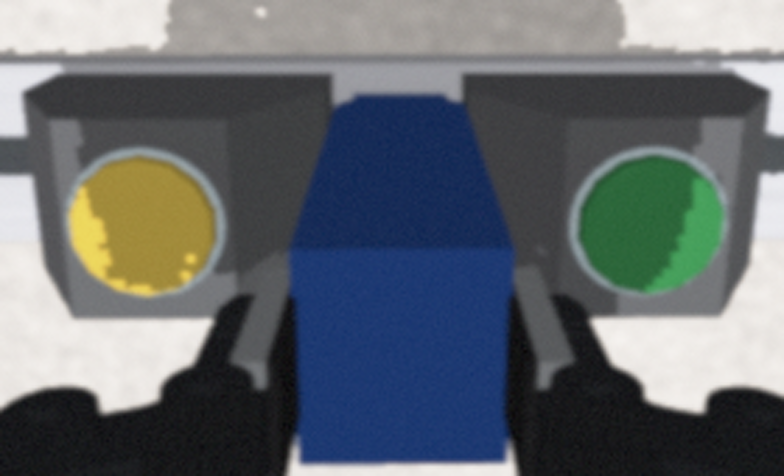

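jog_arm --targets '[{"offset": [-0.0003,-0.002,0.0008],"yaw": 0},{"offset": [-0.0003,-0.006,0.0008],"yaw": 0},{"offset": [0,-0.015,0.0008],"yaw": 0},{"offset": [0,-0.03,0.0008],"yaw": 0},{"offset": [0,-0.055,0.0008],"yaw": 0},{"offset": [0,-0.078,0.0008],"yaw": 0},{"offset": [0,-0.08,-0.02],"yaw": 0},{"offset": [0,-0.08,-0.05],"yaw": 0},{"offset": [0,-0.08,-0.08],"yaw": 0},{"offset": [0,-0.08,-0.1],"yaw": 0},{"offset": [0,-0.08,-0.1],"yaw": 0},{"offset": [0,-0.08,-0.1],"yaw": 0}]'

```text
time_s: 19.92
eef_pos: [606.8, -41.4, 194.3]
ee_rot: [-0.53, 0.531, 0.471, -0.464]
force: [-0.2, 0.1, -2.0]
grip_width: 0.403
```

```bash
python3 - <<'E'
from h import *
sd(); c=wcap();save(c['img'],'w8.png')
c=ctrl.capture('scene');save(c['img'],'s8.png')
import pickle
p,R,s=pose(); off([p[0],p[1],98])
E
```

```text
s 177.23 lat 100.19 bottom 96.46 f [-0.2  0.1 -2. ] fu 0.1 t 19.9167 w 34.4
offset [-0.0006  0.0968  0.0008] yaw None cur [606.05 -41.29 194.84] 82.77 [ 0.0094  0.0049 -0.9999]
```

View pics/w8.png

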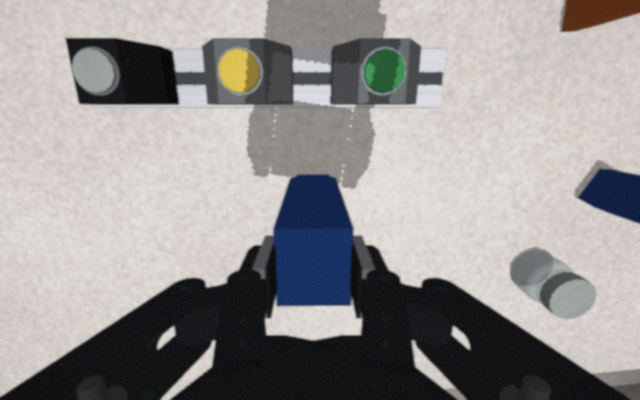

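View pics/s8.png

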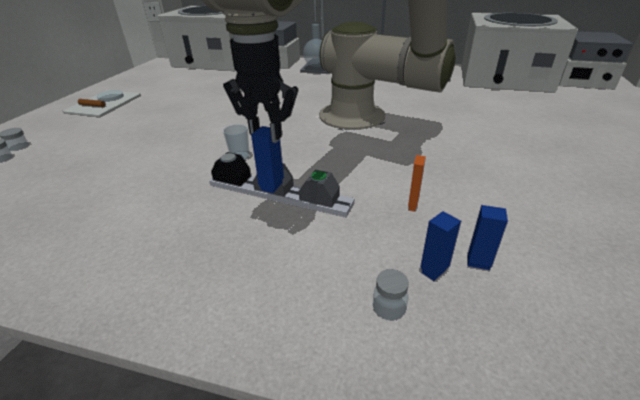

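jog_arm --targets '[{"offset": [0,0.03,0],"yaw": 0},{"offset": [0,0.055,0],"yaw": 0},{"offset": [0,0.075,0],"yaw": 0},{"offset": [0,0.085,0],"yaw": 0},{"offset": [0,0.09,0],"yaw": 0},{"offset": [0,0.093,0],"yaw": 0},{"offset": [0,0.095,0],"yaw": 0},{"offset": [0,0.0965,0],"yaw": 0},{"offset": [0,0.0972,0],"yaw": 0},{"offset": [0,0.0972,0],"yaw": 0},{"offset": [0,0.0972,0],"yaw": 0}]'

```text
time_s: 20.93
eef_pos: [607.1, -40.8, 98.0]
ee_rot: [-0.529, 0.532, 0.471, -0.464]
force: [-0.3, -0.8, -1.2]
grip_width: 0.405
```

```bash
python3 - <<'E'
from h import *
sd(); off([606,-41,98],82.7)
E
```

```text
s 177.82 lat 100.47 bottom 0.25 f [-0.3 -0.8 -1.2] fu -0.8 t 20.9333 w 34.6
offset [-0.0003  0.      0.0011] yaw 0.0012 cur [607.13 -40.82  98.05] 82.77 [ 0.01    0.0048 -0.9999]
```

jog_arm --targets '[{"offset": [0,0.0005,0],"yaw": 0},{"offset": [0,0.0008,0],"yaw": 0},{"offset": [0,0.0008,0],"yaw": 0}]'

```text
time_s: 21.18
eef_pos: [607.5, -40.9, 97.9]
ee_rot: [-0.529, 0.532, 0.471, -0.463]
force: [-0.1, 0.2, 2.8]
grip_width: 0.405
```

jog_arm --targets '[{"offset": [0,0,0],"yaw": 0},{"offset": [0,0,0],"yaw": 0},{"offset": [0,0,0],"yaw": 0},{"offset": [0,0,0],"yaw": 0},{"offset": [0,0,0],"yaw": 0},{"offset": [0,0,0],"yaw": 0}]' --fingers 0.07

```text
time_s: 21.68
eef_pos: [607.5, -40.9, 97.8]
ee_rot: [-0.529, 0.532, 0.471, -0.463]
force: [1.0, -0.2, -0.0]
grip_width: 0.822
```

jog_arm --targets '[{"offset": [0,-0.01,0],"yaw": 0},{"offset": [0,-0.03,0],"yaw": 0},{"offset": [0,-0.06,0],"yaw": 0},{"offset": [0,-0.09,0],"yaw": 0},{"offset": [0,-0.12,0],"yaw": 0},{"offset": [0,-0.15,0],"yaw": 0},{"offset": [0,-0.17,0],"yaw": 0},{"offset": [0,-0.17,0],"yaw": 0},{"offset": [0,-0.17,0],"yaw": 0}]'

```text
time_s: 22.43
eef_pos: [605.7, -41.7, 269.2]
ee_rot: [-0.528, 0.533, 0.472, -0.463]
force: [0.5, -0.0, -0.9]
grip_width: 0.819
```

```bash
python3 - <<'E'
from h import *
sd(); c=wcap();save(c['img'],'w9.png')
import pickle;pickle.dump(c,open('w9.pkl','wb'))
c=ctrl.capture('scene');save(c['img'],'s9.png')
c=ctrl.capture('top');save(c['img'],'t9.png',(270,130,470,270),4)
E
```

```text
s 176.78 lat 99.18 bottom 171.37 f [ 0.5 -0.  -0.9] fu 0.1 t 22.4333 w 69.9
```

View pics/w9.png

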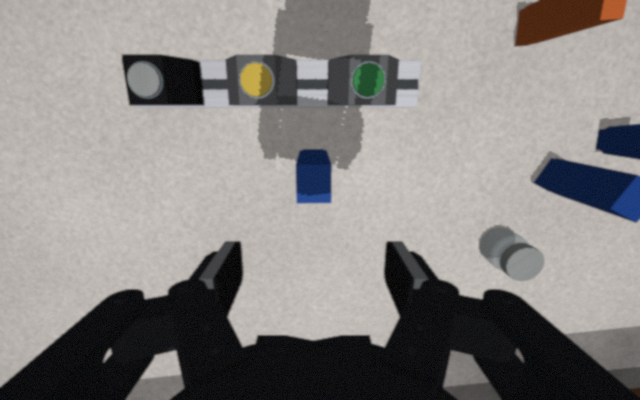

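View pics/s9.png

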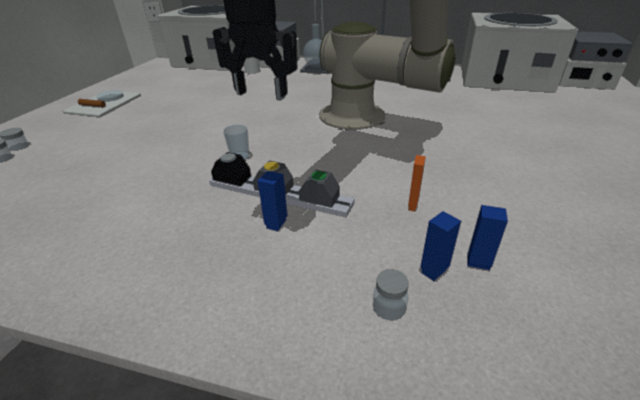

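View pics/t9.png

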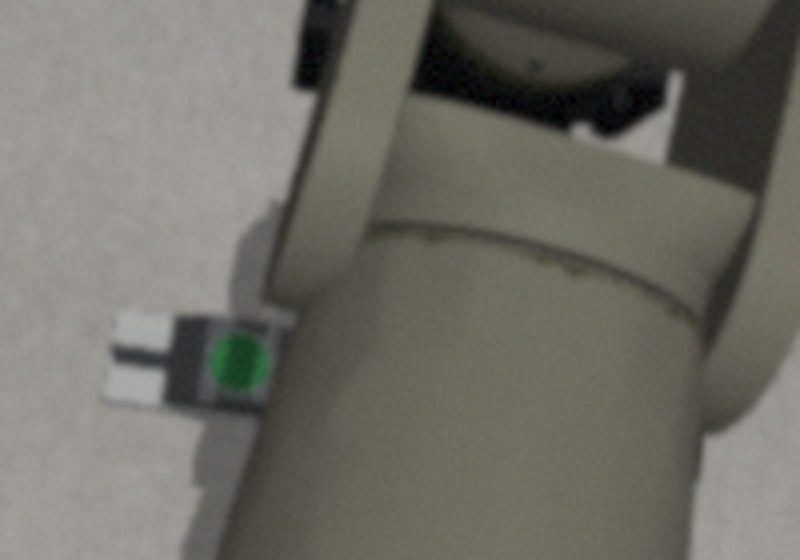

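jog_arm --targets '[{"offset": [-0.03,0,0.01],"yaw": 0},{"offset": [-0.06,0,0.025],"yaw": 0},{"offset": [-0.06,0,0.04],"yaw": 0},{"offset": [-0.06,0,0.04],"yaw": 0},{"offset": [-0.06,0,0.04],"yaw": 0},{"offset": [-0.06,0,0.04],"yaw": 0},{"offset": [-0.06,0,0.04],"yaw": 0}]'

```text
time_s: 23.17
eef_pos: [558.4, -95.6, 265.5]
ee_rot: [-0.53, 0.531, 0.471, -0.464]
force: [-0.6, 0.1, 0.3]
grip_width: 0.825
```

```bash
python3 - <<'E'
from h import *
sd(); c=wcap();save(c['img'],'w10.png',(170,60,470,180),2.6)
import pickle;pickle.dump(c,open('w10.pkl','wb'))
E
```

```text
s 117.32 lat 59.07 bottom 167.69 f [-0.6  0.1  0.3] fu 0.1 t 23.1667 w 70.4
```

View pics/w10.png

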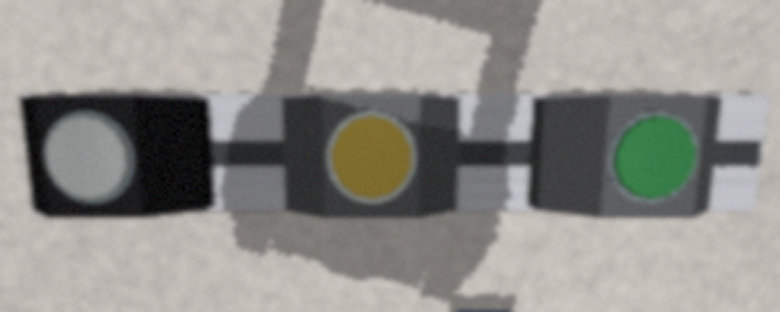

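```bash
python3 - <<'E'
from h import *
import pickle
c=pickle.load(open('w10.pkl','rb'))
X=lambda x,y,z:((atz(c,170+x/2.6-.3,60+y/2.6-.3,z)[:2]-C0)@U+58)
a=[X(x,156,79) for x in (85.5,371,656)];print(np.round(a,1),np.diff(a)-80)
e=[X(x,152,16) for x in (212,286,458,531)];print(np.round(e,1),np.diff(e))
hsv=cv2.cvtColor(c['img'],cv2.COLOR_RGB2HSV)
def cen(lo,hi,roi):
    m=cv2.inRange(hsv,lo,hi); k=np.zeros_like(m); l,t,r,b=roi;k[t:b,l:r]=m[t:b,l:r]
    M=cv2.moments(k,True); return M['m10']/M['m00'],M['m01']/M['m00'],M['m00']
y=cen((15,80,50),(38,255,255),(280,90,340,150));g=cen((45,80,40),(85,255,255),(390,90,450,150));e=cen((0,0,85),(180,70,255),(182,96,222,145))
b=[(atz(c,q[0],q[1],79)[:2]-C0)@U+58 for q in (e,y,g)];print(np.round([e,y,g],1).tolist(),np.round(b,1),np.diff(b)-80)
E
```

```text
[  0.5 117.9 235.7] [37.4489309  37.81903334]
[ 40.5  76.6 160.8 196.6] [36.14071566 84.18008617 35.80276119]
[[203.0, 121.2, 1072.0], [312.4, 120.1, 735.0], [421.5, 120.1, 759.0]] [  0.8 118.  235.2] [37.19131609 37.23794606]
```

```bash
python3 -c "
from h import *
print(ctrl.finish_job())"
```

```text
the job is handed in; nothing more can be done
None
```

I handed the job in at about 23 s with both saddles spaced on the rail and the blue spacer standing upright on the bench, off the rail.

- **Spacing:** the last wrist picture gives gaps of about 37.2–37.4 mm (end block to first saddle) and 37.2–37.8 mm (first to second). The arm's positions when the spacer was seated agree, at about 37.4 and 38 mm. The nominal gap is 36 mm, so both are 1–2 mm wide because I lowered the spacer with 1.4–2 mm of clearance.
- **Check that disagreed:** the clearance between those two gap edges in the picture, taken at rail level, reads about 36 mm for each gap.
- **First pressing went wrong:** a feel for the end block's slope misled me, so the first try pushed the first saddle out too far, to about 41 mm. I found this by touching the end block's upright end. I then nudged that saddle back from the V mouth of the second gap, above the rail, and pressed the first gap again before doing the second.
- **Second gap:** side force stayed under about 2 N while I pressed the spacer in, and the first gap did not close.
- **Forces and contact:** the highest wrist force I read was about 16 N. At hand-in the gripper was open, well above everything and touching nothing.

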